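# Check a hollow punch's edge under the loupe

### The job

The hollow punch has toppled over on the marble slab: stand it upright on the slab again, cutting edge up, and let go of it. Then pick up the loupe and hold it level and still over the punch, the glass centred above the cutting edge at the height shown by the red pointer of the height gauge, where the edge is in focus. Finish while the gripper is still holding the loupe there; the loupe must touch neither the punch nor the gauge, and the pointer, the shoe last, the jar and the tin stay as they are.

Things in the scene. Friction and masses are not known exactly. Their poses are not given: they have to be found in the camera images.
- punch_centre (a point): Middle of the hollow punch on its axis. Loose dark steel leather punch, 108 mm long, 0.4 kg: octagonal shank 30 mm across flats for 64 mm from the striking end, round barrel of 30 mm with a black window to 88 mm, bright cone to the cutting edge. Own z: from striking end to cutting edge. It starts lying level on the slab on one flat, axis 15 mm above it, two flats upright at its sides.
- punch_foot (a point): Centre of the punch's flat striking end (the octagon), 54 mm behind punch_centre; upright, it rests on the slab's top, and the punch is then stable to about 15 degrees of tilt. Axes as punch_centre.
- punch_edge (a point): Centre of the punch's round cutting edge (22 mm across), 54 mm ahead of punch_centre; at the start it points more or less away from the robot, upright it is on top, 108 mm above the slab. Axes as punch_centre.
- lens (a point): Centre of the loupe's glass, at mid thickness. Loose, 0.11 kg, it starts lying flat on the bench (this point 8 mm up): glass in a black ring 64 mm across and 16 mm thick, straight dark wooden handle along the loupe's own -x, 181 mm long in all. Its z is the axis of the glass, upright when the loupe is level; glass and handle share one mid-plane.
- loupe_grip (a point): Point on the loupe's handle, 90 mm from lens along the loupe's -x, half-way up (8 mm above the bench at the start). The handle is a bar 16 mm wide and 16 mm thick with flat sides, from 58 to 149 mm behind lens. Axes as lens.
- pointer_tip (a point): Tip of the height gauge's red pointer, at mid thickness: the middle of the glass is to be held at this height (about 40 to 85 mm above the edge of the upright punch, differing each time). z up; the tip is 50 mm from the rule's middle along -y, towards the slab's middle. The slider holds on the rule by friction (about 6 N).
- gauge: Height gauge, fixed on the slab near its left (+y) edge: dark foot 75 x 50 x 20 mm, upright steel rule 26 mm wide and 5 mm thick, its top 243 mm above the slab, red slider with the pointer. Origin under the foot's centre, at the slab's top; z up, the rule's width along y.
- slab: White marble slab, fixed on the bench, 220 (x) x 300 (y) x 20 mm. Origin at the centre of its underside, on the bench; its top is 20 mm higher. z up.
- last: Orange child's shoe last, loose bystander, 160 mm long (along its x, toe at +x), 51 mm wide, 71 mm high, standing on its sole on the bench. Origin on the bench under its middle.
- jar: Amber glass jar with a red lid, loose bystander, 75 mm across, 104 mm high. Origin at the centre of its underside.
- tin: Round tin with a pale wrapper and a green band, loose bystander, 74 mm across, 82 mm high. Origin at the centre of its underside.
Mind the look-alikes: they are no part of the job. What is shaped like the part that bears lens but orange or pink is not meant. Of the things that look like the part that bears punch_centre, the smaller one is meant.

How it is judged:
By the outcome, as a careful person would: the job done as asked, in the order asked, and still so for the second after the job is handed in, while the arm keeps its last pose, push and grip.
It also fails if it takes over 64 s, if anything falls off the work surface, if the arm or the gripper's body presses on something with over 40 N, if the wrist force passes 120 N, or if a joint passes its speed limit or range.

### The arm

A 7-joint arm with a two-finger parallel gripper is mounted at the origin on the work surface. World frame = base frame: x ahead of the robot, y to its left, z up, the work surface at z = 0. Lengths are in m, angles in rad, forces in N, time in s.
With the tool pointing down it reaches from about 0.375 to 0.925 m from the base axis. Payload 3.1 kg.
Tool frame: the origin (TCP) lies at the very end of the fingers, on their centre line; the grasp point (between the pads) lies 19 mm behind it; z points along the fingers, y is the line along which they close (so a half turn about z gives the same grasp; the last joint's range is limited). The gripper opens to 85 mm and grips with 20 to 120 N. Pads are 22 mm wide; open, the fingers measure 114 mm over their backs; the gripper's body (76 mm by 85 mm) begins 54 mm behind the grasp point. The pads swing forward as they close: fully open they stand 13 mm farther back than shut.
Start: joints at [1.01, 0.383, 0.044, 1.598, -0.018, 1.161, -0.05], TCP at [0.29, -0.582, 0.231] pointing down, gripper open.
Joint ranges: [-2.61, 2.61], [-0.41, 2.15], [-1.48, 1.57], [0, 2.5], [-1.57, 4.71], [0.05, 1.97], [-2.85, 2.85]. Speed limits (rad/s): [2.79, 2.79, 3.14, 3.14, 3.14, 3.14, 3.14].

### API

Orientations are given as a unit quaternion [w, x, y, z].
In Python, from rig import readout, snapshot, workorder, nets gives the robot as it stands. The module is installed in compiled form; this text tells all that it offers.
- The arm moves only by the shell command python3 -m handwheel 'ROWS' [FORCE]. ROWS is JSON, a list of rows, each an object with "xyz": the shift along the world's x, y, z each as a share of 0.06 m, from -1 to 1, a list of three; "rot": the turn, a rotation vector about the world's x, y, z each as a share of 5 degrees, from -1 to 1, a list of three; "hand": the closure, from -1 (fully open) to 1 (shut). In form: [{"xyz": [tx, ty, tz], "rot": [rx, ry, rz], "hand": hand}, ...]. A call has 1 to 20 rows; each row shifts and turns the commanded pose from where the row before left it; what a row does not reach is not made up. A row lasts 1/8 s, in which the tool goes at most 62.5 mm and 10.7 degrees, less where a joint would pass 70% of its speed; a pose out of reach is approached as far as the arm can. A call with a number of a shift or a turn outside -1 to 1 is refused whole. A call with a gripper value outside its range is refused whole. The fingers move at their own pace and stop on an object; FORCE is the grip in N (left out, the last holds). Time passes only in rows, so rows that do not move let the fingers close. It gives the time, the measured TCP pose, the force, the opening and the grip force at its end, in the units of the state.
- readout.get_obs(): the state, without advancing time (a new reading comes with each control period).
- snapshot(name): name is "scene" or "top"; returns a dict with "frame" (400x640x3 uint8, blue, green, red), "range_z" (400x640 float32, m along the optical axis (not along the pixel's ray), 0 where there is no reading), "intrinsics" (3x3 intrinsics, pixels), "dist_coeffs" ([k1, k2, p1, p2, k3] as OpenCV has them; the pictures are not rectified), "rvec" (rotation vector, rad) and "tvec" (3), from world to camera coordinates, as OpenCV has them. Camera axes: x right, y down, z forward; pixel columns grow to the right and rows downward; lengths in m; the calibration is good to about 2 mm. A picture is of the moment at which its call begins.
- workorder.job_done(): hands the job in; it is judged then, once.
Trained networks look in a picture, given as the dict that the camera call returned (one of the last four; its "shot" number tells which), for a name from the list of things; names that differ only in an ending like _2 or _b are one class to them, and where a whole thing is asked for, a point or a joint stands for the part that bears it (a point fixed in the world has none). Each returns a list of dicts, best first, with "p" (0 to 1); they miss things now and then, are a little off and sometimes report something else, mostly with a low value. They report only what shows in the picture. A call takes as long as a camera call. They do not tell look-alikes from the thing itself.
- nets.silhouettes(thing, picture): "pixels" (400x640 bool, what is visible of it) and "rect" ([left, top, right, bottom] in pixels, round what is visible of it).
The state is a dict: "time": time; "joint_pos": joint angles; "qvel": joint speeds; "joint_torque": joint torques, N m; "ee_pos": TCP position; "ee_rot": TCP orientation; "contact_force": force on the tool from outside, world axes, zero at the start; "ft_torque": the same for the moment, N m; "width": opening from 0.0 (shut) to 1.0 (fully open); "gripper_force": force on a finger pad.
Only numpy, scipy, OpenCV 4.12 (cv2) and the standard library are available. Lean on these libraries where they do the work, as an engineer would, in place of code of your own. Each camera call takes 0.05 s, during which the arm holds its last target. There are 200 camera calls.

## Working session

There is one attempt and no reset: what is moved stays moved. The work goes in short steps, Python scripts to look and compute and a shell command to move; the robot and the scene stay as the last step left them, time stands still between calls to the robot, and variables do not carry over. Pictures are saved under pics/ and viewed, at most 10 in all, crops included, and the job is handed in when it is done.

```bash
mkdir -p pics; cat > h.py <<'E'
import numpy as np, cv2
from rig import readout, snapshot, workorder, nets
def cloud(s):
    K=np.array(s["intrinsics"],float);d=np.array(s["dist_coeffs"],float)
    R=cv2.Rodrigues(np.array(s["rvec"],float))[0];t=np.array(s["tvec"],float).ravel()
    v,u=np.mgrid[0:400,0:640]
    n=cv2.undistortPoints(np.stack([u,v],-1).reshape(-1,1,2).astype(np.float64),K,d).reshape(400,640,2)
    z=s["range_z"].astype(float)
    P=np.dstack([n*z[...,None],z])
    W=(P-t)@R
    W[z<=0]=np.nan
    return W
E
cat > a.py <<'E'
from h import *
for c in ["scene","top"]:
    s=snapshot(c);W=cloud(s);cv2.imwrite(f"pics/{c}0.png",s["frame"]);np.save(f"{c}0.npy",W)
    for n in ["punch_centre","lens","pointer_tip","gauge","slab","last","jar","tin"]:
        for r in nets.silhouettes(n,s)[:4]:
            p=W[r["pixels"]];p=p[~np.isnan(p[:,0])]
            if r["p"]>.2 and len(p): print(c,n,round(r["p"],2),r["rect"],np.median(p,0).round(3),np.percentile(p,2,axis=0).round(3),np.percentile(p,98,axis=0).round(3))
print(readout.get_obs())
E
python3 a.py
```

```text
scene punch_centre 0.66 [283.5, 188.0, 312.4, 200.3] [ 0.562 -0.045  0.043] [ 0.514 -0.074  0.021] [ 0.612 -0.02   0.051]
scene punch_centre 0.62 [316.1, 166.1, 329.7, 180.6] [ 0.382 -0.133  0.026] [ 0.267 -0.165  0.007] [ 0.393 -0.118  0.041]
scene punch_centre 0.55 [361.0, 213.9, 391.4, 243.4] [0.518 0.301 0.011] [0.396 0.276 0.002] [0.561 0.335 0.018]
scene lens 0.85 [399.4, 268.4, 454.4, 293.6] [0.57  0.606 0.01 ] [0.52  0.503 0.002] [0.618 0.655 0.018]
scene lens 0.64 [268.8, 236.6, 291.1, 269.5] [0.85  0.183 0.011] [0.75  0.112 0.001] [0.888 0.222 0.018]
scene lens 0.59 [360.9, 215.3, 393.7, 242.5] [0.518 0.301 0.011] [0.393 0.278 0.002] [0.561 0.335 0.018]
scene gauge 0.95 [314.0, 155.5, 338.0, 222.1] [0.569 0.113 0.105] [0.506 0.066 0.02 ] [0.604 0.134 0.258]
scene slab 0.87 [267.3, 180.9, 351.2, 228.8] [0.582 0.017 0.019] [ 0.443 -0.145  0.003] [0.659 0.145 0.024]
scene last 0.54 [249.5, 162.8, 286.8, 181.0] [ 0.501 -0.307  0.026] [ 0.385 -0.407 -0.002] [ 0.579 -0.28   0.067]
scene last 0.52 [269.4, 178.3, 353.3, 233.3] [0.576 0.016 0.019] [ 0.416 -0.15  -0.002] [0.659 0.146
[... 1988 characters left out ...]
int_pos': array([ 1.01017359,  0.38281989,  0.04387396,  1.59789232, -0.0179378 ,
        1.16122275, -0.04988686]), 'qvel': array([ 0.0001455 ,  0.00011159, -0.0017244 , -0.00042166,  0.00240822,
        0.00030138, -0.00125522]), 'joint_torque': array([-6.51544610e-05, -4.33431315e+01,  1.02285795e+00, -2.49926305e+01,
        1.03788907e-02,  1.60129526e-03,  1.54228491e-06]), 'ee_pos': array([ 0.2902555 , -0.58159784,  0.23132415]), 'ee_rot': array([1.39825396e-05, 9.73335823e-01, 2.29384771e-01, 4.06498576e-05]), 'contact_force': array([ 0.14699338,  0.24166755, -0.29696436]), 'ft_torque': array([-0.02562485,  0.02987125, -0.01918973]), 'gripper_force': 0.0, 'width': 1.0041425354878777}
```

```bash
python3 - <<'E'
import cv2,numpy as np
a=cv2.imread("pics/top0.png");b=cv2.imread("pics/scene0.png")
A=cv2.resize(a[120:330,160:480],(800,525),interpolation=cv2.INTER_CUBIC)
B=cv2.resize(b[145:300,230:460],(800,539),interpolation=cv2.INTER_CUBIC)
cv2.imwrite("pics/topc.png",A);cv2.imwrite("pics/scenec.png",B)
E
```

```text
(no output)
```

View pics/topc.png

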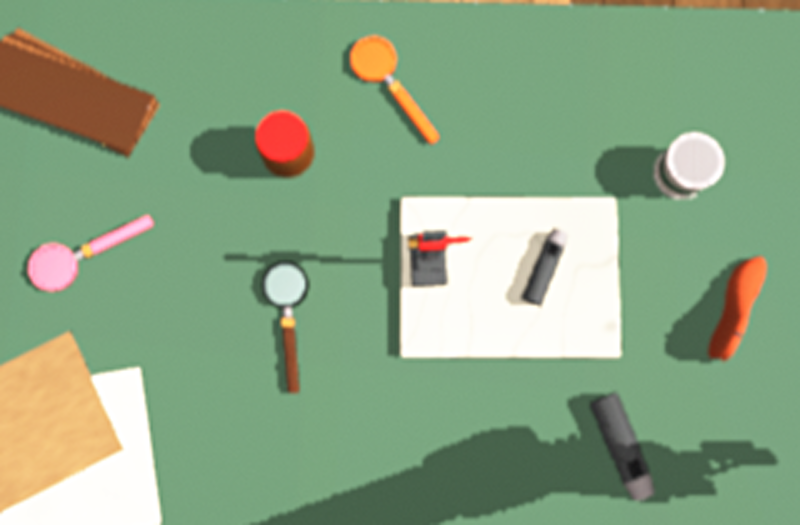

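View pics/scenec.png

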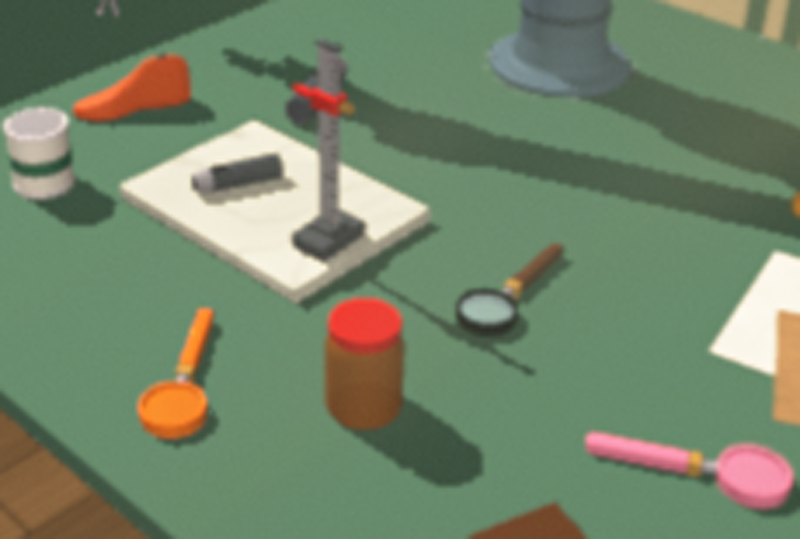

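```bash
cat > b.py <<'E'
from h import *
for c in ["scene","top"]:
    W=np.load(f"{c}0.npy");f=cv2.imread(f"pics/{c}0.png").astype(int);hsv=cv2.cvtColor(f.astype(np.uint8),cv2.COLOR_BGR2HSV).astype(int)
    x,y,z=W[...,0],W[...,1],W[...,2]
    def box(a):return (x>a[0])&(x<a[1])&(y>a[2])&(y<a[3])&(z>a[4])&(z<a[5])
    def pca(m,n):
        P=W[m];q=P[:,:2].astype(np.float32);r=cv2.minAreaRect(q)
        mu=q.mean(0);e=np.linalg.svd(q-mu,full_matrices=0)[2][0];e=e*np.sign(e[0]);t=(q-mu)@e;s=(q-mu)@[-e[1],e[0]]
        print(c,n,len(P),"mean",P.mean(0).round(4),"rect",np.round(r[0],4),np.round(r[1],4),"yaw",np.degrees(np.arctan2(e[1],e[0])).round(1),"mid",(mu+e*(np.percentile(t,1)+np.percentile(t,99))/2).round(4),"len",np.ptp(t).round(4),"wid",np.ptp(s).round(4),"medz",np.median(P[:,2]).round(4))
    pca(box((.49,.64,-.1,.0,.034,.06)),"punch")
    g=f.max(2)-f.min(2)
    m=box((.37,.60,.24,.35,-.01,.05))&(~((hsv[...,0]>45)&(hsv[...,0]<85)&(hsv[...,1]>60)))
    wood=m&(f[...,2]>f[...,1]+15)&(x<.5)
    pca(m,"loupe all");pca(wood,"handle");pca(m&(x>.49),"ring")
    red=box((.5,.65,.02,.16,.1,.3))&(f[...,2]>130)&(f[...,1]<90)
    P=W[red];i=np.argsort(P[:,1]);print(c,"red",len(P),"\n",np.c_[P[i],np.argwhere(red)[i]][:14].round(3),"\n z pct",np.percentile(P[:,2],[5,50,95]).round(4))
    rl=box((.5,.65,.02,.16,.05,.3))&~red;print("rule",np.median(W[rl],0).round(4), "z99",np.percentile(z[rl],99))
    sl=box((.48,.54,-.1,.0,.0,.033));print("slabz",np.median(z[sl]).round(4),"benchz",np.median(z[box((.4,.6,.36,.45,-.02,.02))]).round(4))
E
python3 b.py
```

```text
scene punch 156 mean [ 0.5633 -0.0453  0.0439] rect [ 0.5628 -0.0493] [0.0297 0.1094] yaw -23.6 mid [ 0.5641 -0.0457] len 0.1096 wid 0.0307 medz 0.0448
scene loupe all 803 mean [0.4997 0.2911 0.0039] rect [0.4849 0.2945] [0.2296 0.1084] yaw 3.0 mid [0.4847 0.2903] len 0.2302 wid 0.111 medz 0.001
scene handle 61 mean [0.4438 0.2957 0.0147] rect [0.4385 0.294 ] [0.0939 0.017 ] yaw 6.8 mid [0.4385 0.2951] len 0.094 wid 0.0179 medz 0.0152
scene ring 468 mean [0.5459 0.2946 0.0043] rect [0.5451 0.2946] [0.1083 0.1094] yaw -64.4 mid [0.5474 0.2916] len 0.1269 wid 0.127 medz 0.0015
scene red 68 
 [[5.70e-01 5.80e-02 1.94e-01 1.70e+02 3.14e+02]
 [5.71e-01 5.90e-02 1.98e-01 1.69e+02 3.14e+02]
 [5.70e-01 6.40e-02 2.00e-01 1.69e+02 3.15e+02]
 [5.69e-01 6.80e-02 2.01e-01 1.69e+02 3.16e+02]
 [5.75e-01 6.80e-02 1.99e-01 1.70e+02 3.15e+02]
 [5.66e-01 6.90e-02 1.96e-01 1.70e+02 3.17e+02]
 [5.73e-01 7.20e-02 2.00e-01 1.70e+02 3.16e+02]
 [5.79e-01 7.20e-02 1.98e-01 1.71e+02 3.15e+02]
 [5.75e-01 7.40e-02 1.97e-01 1.71e+02 3.16e+02]
 [5.74e-01 7.80e-02 1.94e-01 1.72e+02 3.17e+02]
 [5.69e-01 7.90e-02 2.0
[... 948 characters left out ...]
5e+02 3.44e+02]
 [5.70e-01 7.50e-02 1.98e-01 2.16e+02 3.43e+02]
 [5.72e-01 7.60e-02 2.02e-01 2.15e+02 3.43e+02]
 [5.69e-01 7.90e-02 2.03e-01 2.16e+02 3.42e+02]
 [5.69e-01 8.20e-02 2.03e-01 2.16e+02 3.41e+02]
 [5.69e-01 8.50e-02 2.01e-01 2.16e+02 3.40e+02]
 [5.69e-01 8.80e-02 1.98e-01 2.16e+02 3.39e+02]
 [5.69e-01 9.10e-02 1.99e-01 2.16e+02 3.38e+02]
 [5.65e-01 9.10e-02 2.04e-01 2.17e+02 3.38e+02]
 [5.71e-01 9.10e-02 2.09e-01 2.15e+02 3.38e+02]
 [5.62e-01 9.40e-02 2.08e-01 2.18e+02 3.37e+02]
 [5.68e-01 9.40e-02 2.07e-01 2.16e+02 3.37e+02]
 [5.64e-01 9.40e-02 2.11e-01 2.17e+02 3.37e+02]] 
 z pct [0.1199 0.2042 0.212 ]
rule [0.5685 0.1053 0.201 ] z99 0.267432223496582
slabz 0.0198 benchz 0.0001
```

```bash
python3 -m handwheel '[{"xyz":[0.6,1,0.2],"rot":[0,0,0],"hand":-1},{"xyz":[0.6,1,0.2],"rot":[0,0,0],"hand":-1},{"xyz":[0.6,1,0],"rot":[0,0,0],"hand":-1},{"xyz":[0.6,1,0],"rot":[0,0,0],"hand":-1},{"xyz":[0.6,1,0],"rot":[0,0,0],"hand":-1},{"xyz":[0.6,1,0],"rot":[0,0,0],"hand":-1},{"xyz":[0.6,1,0],"rot":[0,0,0],"hand":-1},{"xyz":[0.4,1,0],"rot":[0,0,0],"hand":-1},{"xyz":[0,0.8,0],"rot":[0,0,0],"hand":-1},{"xyz":[0,0,0],"rot":[0,0,0],"hand":-1},{"xyz":[0,0,0],"rot":[0,0,0],"hand":-1}]' 60; python3 -c "
from h import *
from scipy.spatial.transform import Rotation as R
o=readout.get_obs();q=o['ee_rot'];print(o['joint_pos'].round(3),R.from_quat(q[[1,2,3,0]]).as_matrix().round(3))"
```

```text
time: 2.28
ee_pos: [0.5375, -0.1028, 0.2525]
ee_rot: [0.001, 0.973, 0.229, -0.0]
contact_force: [0.5, -1.0, 0.1]
width: 1.002
gripper_force: 0.0
[ 0.372  0.187 -0.289  1.811  0.059  1.151 -1.045] [[ 0.895  0.446  0.   ]
 [ 0.446 -0.895 -0.001]
 [-0.     0.001 -1.   ]]
```

```bash
cat > o.py <<'E'
from h import *
from scipy.spatial.transform import Rotation as R
o=readout.get_obs();M=R.from_quat(o['ee_rot'][[1,2,3,0]]).as_matrix();print(round(o['time'],2),o['joint_pos'].round(2),"tcp",o['ee_pos'].round(4),"grasp",(o['ee_pos']-.019*M[:,2]).round(4));print("tool y",M[:,1].round(3),"z",M[:,2].round(3),"F",o['contact_force'].round(1),"w",round(o['width']*85,1),round(o['gripper_force'],1))
E
python3 -m handwheel '[{"xyz":[0.4,0.8,0],"rot":[0,0,-1],"hand":-1},{"xyz":[0,0,0],"rot":[0,0,-1],"hand":-1},{"xyz":[0,0,0],"rot":[0,0,-1],"hand":-1},{"xyz":[0,0,0],"rot":[0,0,-1],"hand":-1},{"xyz":[0,0,0],"rot":[0,0,-1],"hand":-1},{"xyz":[0,0,0],"rot":[0,0,-1],"hand":-1},{"xyz":[0,0,0],"rot":[0,0,-1],"hand":-1},{"xyz":[0,0,0],"rot":[0,0,-1],"hand":-1},{"xyz":[0,0,0],"rot":[0,0,-1],"hand":-1},{"xyz":[0,0,0],"rot":[0,0,-0.8],"hand":-1}]' >/dev/null; python3 o.py
python3 -m handwheel '[{"xyz":[0,0,0],"rot":[-0.38,-0.92,0],"hand":-1},{"xyz":[0,0,0],"rot":[-0.38,-0.92,0],"hand":-1},{"xyz":[0,0,0],"rot":[-0.38,-0.92,0],"hand":-1},{"xyz":[0,0,0],"rot":[-0.38,-0.92,0],"hand":-1},{"xyz":[0,0,0],"rot":[-0.38,-0.92,0],"hand":-1},{"xyz":[0,0,0],"rot":[-0.38,-0.92,0],"hand":-1},{"xyz":[0,0,0],"rot":[-0.38,-0.92,0],"hand":-1},{"xyz":[0,0,0],"rot":[-0.38,-0.92,0],"hand":-1},{"xyz":[0,0,0],"rot":[-0.38,-0.92,0],"hand":-1},{"xyz":[0,0,0],"rot":[-0.38,-0.92,0],"hand":-1},{"xyz":[0,0,0],"rot":[-0.38,-0.92,0],"hand":-1},{"xyz":[0,0,0],"rot":[-0.38,-0.92,0],"hand":-1},{"xyz":[0,0,0],"rot":[0,0,0],"hand":-1}]' >/dev/null; python3 o.py
```

```text
3.52 [ 0.23  0.22 -0.23  1.77  0.05  1.16 -1.99] tcp [ 0.5615 -0.0573  0.2523] grasp [ 0.5615 -0.0573  0.2713]
tool y [-0.389 -0.921  0.001] z [-0.    -0.001 -1.   ] F [0.6 1.4 0.3] w 84.6 0.0
5.15 [ 1.16 -0.33 -1.2   2.34  0.76  0.15 -2.84] tcp [ 0.561  -0.0599  0.2807] grasp [ 0.5471 -0.0544  0.2925]
tool y [-0.389 -0.921 -0.03 ] z [ 0.73  -0.288 -0.619] F [ 0.  -0.6 -0. ] w 85.2 0.0
```

```bash
python3 -m handwheel '[{"xyz":[0,0,0],"rot":[0.38,0.92,0],"hand":-1},{"xyz":[0,0,0],"rot":[0.38,0.92,0],"hand":-1},{"xyz":[0,0,0],"rot":[0.38,0.92,0],"hand":-1},{"xyz":[0,0,0],"rot":[0.38,0.92,0],"hand":-1},{"xyz":[0,0,0],"rot":[0.38,0.92,0],"hand":-1},{"xyz":[0,0,0],"rot":[0.38,0.92,0],"hand":-1},{"xyz":[0,0,0],"rot":[0.38,0.92,0],"hand":-1},{"xyz":[0,0,0],"rot":[0.38,0.92,0],"hand":-1},{"xyz":[0,0,0],"rot":[0.38,0.92,0],"hand":-1},{"xyz":[0,0,0],"rot":[0.38,0.92,0],"hand":-1}]' >/dev/null; python3 o.py
python3 -m handwheel '[{"xyz":[0,0,-0.8],"rot":[0.38,0.92,0],"hand":-1},{"xyz":[0,0,-0.8],"rot":[0.38,0.92,0],"hand":-1},{"xyz":[0,0,0],"rot":[0.38,0.92,0],"hand":-1},{"xyz":[0,0,0],"rot":[0.38,0.92,0],"hand":-1},{"xyz":[0,0,0],"rot":[0.38,0.92,0],"hand":-1},{"xyz":[0,0,0],"rot":[0.38,0.92,0],"hand":-1},{"xyz":[0,0,0],"rot":[0.38,0.92,0],"hand":-1},{"xyz":[0,0,0],"rot":[0.38,0.92,0],"hand":-1},{"xyz":[0,0,0],"rot":[0.38,0.92,0],"hand":-1},{"xyz":[0,0,0],"rot":[0.38,0.92,0],"hand":-1}]' >/dev/null; python3 o.py
```

```text
6.4 [ 0.62  0.23 -0.67  1.75  0.14  1.19 -2.08] tcp [ 0.563  -0.0549  0.2796] grasp [ 0.5623 -0.0551  0.2986]
tool y [-0.406 -0.913 -0.023] z [ 0.034  0.01  -0.999] F [-0.  -0.   0.5] w 84.8 0.0
7.65 [ 0.47  0.88 -0.57  1.25  0.06  1.88 -2.1 ] tcp [ 0.5626 -0.054   0.1817] grasp [ 0.5756 -0.0597  0.1944]
tool y [-0.413 -0.911  0.013] z [-0.683  0.3   -0.666] F [ 0.8  0.9 -0.6] w 85.0 0.0
```

```bash
python3 -m handwheel '[{"xyz":[0,0,0],"rot":[1,-0.44,0.975],"hand":-1},{"xyz":[0,0,0],"rot":[1,-0.44,0.975],"hand":-1},{"xyz":[0,0,0],"rot":[1,-0.44,0.975],"hand":-1},{"xyz":[0,0,0],"rot":[1,-0.44,0.975],"hand":-1},{"xyz":[0,0,0],"rot":[1,-0.44,0.975],"hand":-1},{"xyz":[0,0,0],"rot":[1,-0.44,0.975],"hand":-1},{"xyz":[0,0,0],"rot":[1,-0.44,0.975],"hand":-1},{"xyz":[0,0,0],"rot":[1,-0.44,0.975],"hand":-1},{"xyz":[0,0,0],"rot":[1,-0.44,0.975],"hand":-1},{"xyz":[0,0,0],"rot":[1,-0.44,0.975],"hand":-1},{"xyz":[0,0,0],"rot":[1,-0.44,0.975],"hand":-1},{"xyz":[0,0,0],"rot":[1,-0.44,0.975],"hand":-1}]' >/dev/null; python3 o.py
python3 -m handwheel '[{"xyz":[0,0,0],"rot":[1,-0.44,0.975],"hand":-1},{"xyz":[0,0,0],"rot":[1,-0.44,0.975],"hand":-1},{"xyz":[0,0,0],"rot":[1,-0.44,0.975],"hand":-1},{"xyz":[0,0,0],"rot":[1,-0.44,0.975],"hand":-1},{"xyz":[0,0,0],"rot":[1,-0.44,0.975],"hand":-1},{"xyz":[0,0,0],"rot":[1,-0.44,0.975],"hand":-1},{"xyz":[0,0,0],"rot":[1,-0.44,0.975],"hand":-1},{"xyz":[0,0,0],"rot":[1,-0.44,0.975],"hand":-1},{"xyz":[0,0,0],"rot":[1,-0.44,0.975],"hand":-1},{"xyz":[0,0,0],"rot":[1,-0.44,0.975],"hand":-1},{"xyz":[0,0,0],"rot":[1,-0.44,0.975],"hand":-1},{"xyz":[0,0,0],"rot":[1,-0.44,0.975],"hand":-1},{"xyz":[-0.2,0.15,-0.8],"rot":[0.6,-0.26,0.58],"hand":-1},{"xyz":[0,0,-0.8],"rot":[0,0,0],"hand":-1},{"xyz":[0,0,0],"rot":[0,0,0],"hand":-1}]' >/dev/null; python3 o.py
```

```text
9.15 [ 0.65  1.02 -0.95  1.23  0.27  1.94 -0.76] tcp [ 0.5623 -0.0535  0.1805] grasp [ 0.5755 -0.0593  0.1929]
tool y [ 0.579 -0.309 -0.755] z [-0.692  0.304 -0.655] F [-0.3  0.3 -0.1] w 85.1 0.0
11.03 [ 0.67  1.16 -0.99  1.29  0.4   1.84  0.81] tcp [ 0.5469 -0.0449  0.0812] grasp [ 0.5602 -0.0503  0.0936]
tool y [ 0.399  0.917 -0.025] z [-0.704  0.288 -0.649] F [-0.5 -0.2  0.9] w 84.8 0.0
```

```bash
python3 -m handwheel '[{"xyz":[0.05,0,-0.44],"rot":[0,0,0],"hand":-1},{"xyz":[0,0,-0.44],"rot":[0,0,0],"hand":-1},{"xyz":[0,0,0],"rot":[0,0,0],"hand":-1}]' 60 >/dev/null; python3 o.py;  python3 -c "
from h import *
s=snapshot('scene');cv2.imwrite('pics/g1.png',cv2.resize(s['frame'][130:240,230:390],(800,550),interpolation=cv2.INTER_CUBIC))"
```

```text
11.4 [ 0.66  1.22 -0.97  1.28  0.44  1.79  0.83] tcp [ 0.5526 -0.0452  0.0342] grasp [ 0.5658 -0.0508  0.0466]
tool y [ 0.403  0.915 -0.016] z [-0.694  0.295 -0.657] F [-0.6 -0.3 -0.5] w 85.1 0.0
```

View pics/g1.png

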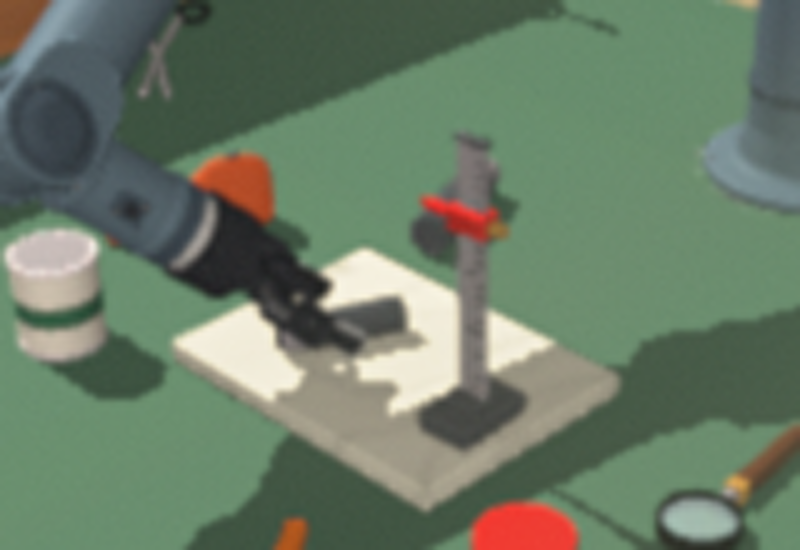

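The gripper straddles the punch near its middle (about 335,320 in the crop), clear of the gauge and tin. I'll lower it slightly and close.

```bash
python3 -m handwheel '[{"xyz":[0,0,-0.1],"rot":[0,0,0],"hand":0.2},{"xyz":[0,0,0],"rot":[0,0,0],"hand":1},{"xyz":[0,0,0],"rot":[0,0,0],"hand":1},{"xyz":[0,0,0],"rot":[0,0,0],"hand":1},{"xyz":[0,0,0],"rot":[0,0,0],"hand":1},{"xyz":[0,0,0],"rot":[0,0,0],"hand":1}]' 80 >/dev/null; python3 o.py
```

```text
12.2 [ 0.66  1.22 -0.97  1.27  0.44  1.79  0.83] tcp [ 0.5542 -0.0459  0.0319] grasp [ 0.5674 -0.0515  0.0445]
tool y [ 0.404  0.915 -0.014] z [-0.691  0.295 -0.66 ] F [-0.3 -3.6  5.8] w 27.8 81.0
```

```bash
python3 -m handwheel '[{"xyz":[0,0,0.4],"rot":[0,0,0],"hand":1},{"xyz":[0,0,0.6],"rot":[0,0,0],"hand":1},{"xyz":[0,0,0.6],"rot":[-0.38,-0.92,0],"hand":1},{"xyz":[0,0,0],"rot":[-0.38,-0.92,0],"hand":1},{"xyz":[0,0,0],"rot":[-0.38,-0.92,0],"hand":1},{"xyz":[0,0,0],"rot":[-0.38,-0.92,0],"hand":1},{"xyz":[0,0,0],"rot":[-0.38,-0.92,0],"hand":1},{"xyz":[0,0,0],"rot":[-0.38,-0.92,0],"hand":1},{"xyz":[0,0,0],"rot":[-0.38,-0.92,0],"hand":1},{"xyz":[0,0,0],"rot":[-0.38,-0.92,0],"hand":1},{"xyz":[0,0,0],"rot":[-0.38,-0.92,0],"hand":1},{"xyz":[0,0,0],"rot":[-0.38,-0.92,0],"hand":1}]' >/dev/null; python3 o.py
python3 -m handwheel '[{"xyz":[0,0,0],"rot":[-0.38,-0.92,0],"hand":1},{"xyz":[0,0,0],"rot":[-0.38,-0.92,0],"hand":1},{"xyz":[0,0,0],"rot":[-0.38,-0.92,0],"hand":1},{"xyz":[0,0,0],"rot":[-0.38,-0.92,0],"hand":1},{"xyz":[0,0,0],"rot":[-0.38,-0.92,0],"hand":1},{"xyz":[0,0,0],"rot":[-0.38,-0.92,0],"hand":1},{"xyz":[0,0,0],"rot":[-0.38,-0.92,0],"hand":1},{"xyz":[0,0,0],"rot":[-0.38,-0.92,0],"hand":1},{"xyz":[0,0,0],"rot":[0,0,0],"hand":1}]' >/dev/null; python3 o.py
cat > p.py <<'E'
from h import *
import sys
n=sys.argv[1]
for c in ["scene","top"]:
    s=snapshot(c);W=cloud(s);np.save(f"{c}{n}.npy",W);cv2.imwrite(f"pics/{c}{n}.png",s["frame"])
E
python3 p.py 1; python3 -c "
from h import *
s=cv2.imread('pics/scene1.png');cv2.imwrite('pics/g2.png',cv2.resize(s[130:240,230:390],(800,550),interpolation=cv2.INTER_CUBIC))"
```

```text
13.7 [ 0.95  0.63 -1.19  1.89  0.68  1.07  0.63] tcp [ 0.5525 -0.0432  0.1269] grasp [ 0.5521 -0.0433  0.1459]
tool y [0.404 0.915 0.01 ] z [ 0.021  0.002 -1.   ] F [-0.5  0.3 -2.8] w 27.8 80.1
14.82 [ 0.71  0.26 -0.96  2.37  1.65  0.55 -0.47] tcp [ 0.5501 -0.0428  0.1244] grasp [ 0.5387 -0.0382  0.1389]
tool y [0.39  0.921 0.021] z [ 0.604 -0.239 -0.76 ] F [-0.2 -0.6 -3.7] w 28.0 80.2
```

View pics/g2.png

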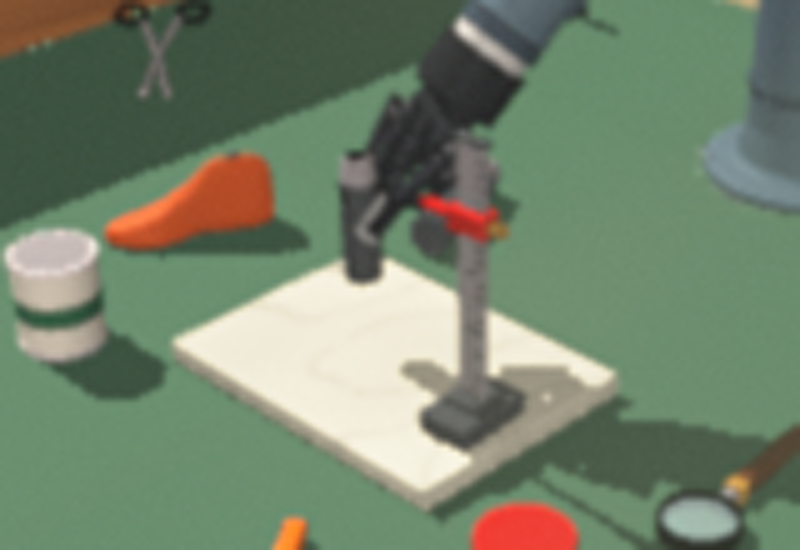

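The punch hangs nearly upright, edge up, at (360,220) in the crop, clear of the gauge. I'll lower it in steps and watch the force.

```bash
python3 -m handwheel '[{"xyz":[0,0,-0.4],"rot":[-0.06,-0.15,0],"hand":1},{"xyz":[0,0,-0.35],"rot":[0,0,0],"hand":1},{"xyz":[0,0,-0.1],"rot":[0,0,0],"hand":1},{"xyz":[0,0,0],"rot":[0,0,0],"hand":1}]' >/dev/null; python3 o.py;python3 -m handwheel '[{"xyz":[0,0,-0.06],"rot":[0,0,0],"hand":1},{"xyz":[0,0,0],"rot":[0,0,0],"hand":1}]' >/dev/null; python3 o.py;python3 -m handwheel '[{"xyz":[0,0,-0.05],"rot":[0,0,0],"hand":1},{"xyz":[0,0,0],"rot":[0,0,0],"hand":1}]' >/dev/null; python3 o.py
```

```text
15.43 [ 0.66  0.43 -0.92  2.38  1.92  0.69 -0.69] tcp [ 0.5543 -0.045   0.0758] grasp [ 0.5426 -0.0404  0.09  ]
tool y [0.395 0.918 0.025] z [ 0.617 -0.245 -0.748] F [ 0.   0.3 -3.1] w 28.1 80.2
15.68 [ 0.65  0.44 -0.91  2.38  1.93  0.7  -0.7 ] tcp [ 0.5543 -0.045   0.0727] grasp [ 0.5425 -0.0404  0.0869]
tool y [0.394 0.919 0.024] z [ 0.618 -0.245 -0.747] F [-0.2 -0.6 -3.8] w 27.8 80.2
15.93 [ 0.65  0.45 -0.91  2.38  1.94  0.7  -0.71] tcp [ 0.5537 -0.0449  0.0691] grasp [ 0.542  -0.0402  0.0833]
tool y [0.394 0.919 0.024] z [ 0.617 -0.245 -0.747] F [ 0.1 -0.8 -3. ] w 27.9 80.2
```

```bash
for i in 1; do python3 -m handwheel '[{"xyz":[0,0,-0.05],"rot":[0,0,0],"hand":1},{"xyz":[0,0,0],"rot":[0,0,0],"hand":1}]' >/dev/null; python3 o.py|tail -1; python3 -m handwheel '[{"xyz":[0,0,-0.04],"rot":[0,0,0],"hand":1},{"xyz":[0,0,0],"rot":[0,0,0],"hand":1}]' >/dev/null; python3 o.py; done
```

```text
tool y [0.394 0.919 0.024] z [ 0.617 -0.245 -0.748] F [ 0.5  0.2 -2.9] w 28.0 80.2
16.43 [ 0.65  0.47 -0.9   2.38  1.97  0.72 -0.72] tcp [ 0.5544 -0.0448  0.0643] grasp [ 0.5426 -0.0402  0.0785]
tool y [0.394 0.919 0.024] z [ 0.619 -0.246 -0.746] F [-1.1 -0.1  0.5] w 27.8 80.8
```

```bash
python3 -m handwheel '[{"xyz":[0,0,-0.03],"rot":[0,0,0],"hand":1},{"xyz":[0,0,0],"rot":[0,0,0],"hand":1}]' 20 >/dev/null; python3 o.py|tail -1; python3 -m handwheel '[{"xyz":[0,0,0],"rot":[0,0,0],"hand":0.2},{"xyz":[0,0,0],"rot":[0,0,0],"hand":0.1},{"xyz":[0,0,0],"rot":[0,0,0],"hand":0},{"xyz":[0,0,0],"rot":[0,0,0],"hand":-0.4},{"xyz":[0,0,0],"rot":[0,0,0],"hand":-0.8},{"xyz":[0,0,0],"rot":[0,0,0],"hand":-1}]' >/dev/null; python3 o.py; python3 p.py 2; python3 -c "
from h import *
s=cv2.imread('pics/scene2.png');cv2.imwrite('pics/g3.png',cv2.resize(s[130:240,230:390],(800,550),interpolation=cv2.INTER_CUBIC))"
```

```text
tool y [0.393 0.919 0.022] z [ 0.621 -0.248 -0.743] F [-9.   0.6 14.8] w 28.2 82.4
17.43 [ 0.64  0.48 -0.9   2.38  1.97  0.72 -0.73] tcp [ 0.5538 -0.0448  0.0619] grasp [ 0.5421 -0.0402  0.0761]
tool y [0.394 0.919 0.024] z [ 0.618 -0.245 -0.747] F [ 0.   0.1 -0.3] w 85.5 0.0
```

View pics/g3.png

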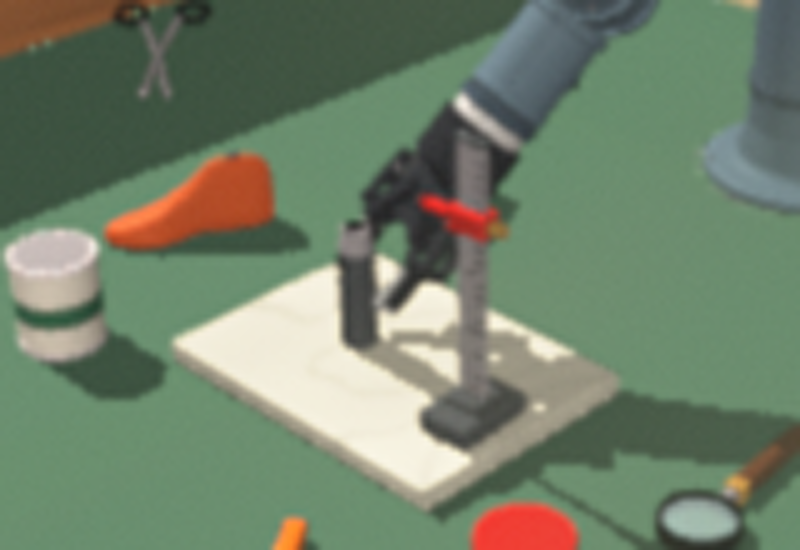

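The punch stands free on the slab, upright with its edge up, at (358,285) in the crop. I'll retreat backwards, bring the tool vertical and head for the loupe.

```bash
python3 -m handwheel '[{"xyz":[-0.6,0.15,0.4],"rot":[0,0,0],"hand":-1},{"xyz":[-0.6,0.1,0.4],"rot":[0,0,0],"hand":-1},{"xyz":[-0.5,0.1,0.4],"rot":[0.38,0.92,0],"hand":-1},{"xyz":[0,0,0.8],"rot":[0.38,0.92,0],"hand":-1},{"xyz":[0,0.3,0.5],"rot":[0.38,0.92,0],"hand":-1},{"xyz":[0,0.8,0],"rot":[0.38,0.92,0],"hand":-1},{"xyz":[0,0.8,0],"rot":[0.38,0.92,0],"hand":-1},{"xyz":[0,0.8,0],"rot":[0.38,0.92,0],"hand":-1},{"xyz":[0,0.8,0],"rot":[0.38,0.92,0],"hand":-1},{"xyz":[0,0.8,0],"rot":[0.38,0.92,0],"hand":-1},{"xyz":[0,0.6,0],"rot":[0.12,0.28,0],"hand":-1},{"xyz":[0,0,0],"rot":[0,0,1],"hand":-1},{"xyz":[0,0,0],"rot":[0,0,1],"hand":-1},{"xyz":[0,0,0],"rot":[0,0,1],"hand":-1},{"xyz":[0,0,0],"rot":[0,0,1],"hand":-1},{"xyz":[0,0,0],"rot":[0,0,1],"hand":-1},{"xyz":[0,0,0],"rot":[0,0,1],"hand":-1}]' >/dev/null; python3 o.py; python3 p.py 3; cat > m.py <<'E'
from h import *
import sys
n=sys.argv[1]
for c in ["scene","top"]:
    W=np.load(f"{c}{n}.npy");f=cv2.imread(f"pics/{c}{n}.png").astype(int)
    x,y,z=W[...,0],W[...,1],W[...,2]
    m=(x>.48)&(x<.62)&(y>-.12)&(y<.03)
    for a,b in ((.03,.06),(.06,.085),(.085,.108),(.108,.14)):
        q=W[m&(z>a)&(z<b)]
        if len(q)>3: print(c,a,b,len(q),"mean",q.mean(0).round(4),"mid",((np.percentile(q,3,axis=0)+np.percentile(q,97,axis=0))/2).round(4),np.ptp(q,axis=0).round(3))
    print("maxz",np.nanpercentile(z[m],99.8))
    red=(x>.5)&(x<.65)&(y>.02)&(y<.16)&(z>.1)&(z<.3)&(f[...,2]>130)&(f[...,1]<90)
    q=W[red&(y<.09)]; print(c,"pointer",len(q),q.mean(0).round(4),np.median(q,0).round(4))
E
python3 m.py 3
```

```text
19.65 [ 0.49  0.64 -1.36  2.01  0.84  1.12  0.44] tcp [0.4571 0.2348 0.1306] grasp [0.4553 0.2359 0.1495]
tool y [-0.115  0.991 -0.066] z [ 0.096 -0.056 -0.994] F [-0.5 -0.2 -0.4] w 84.8 0.0
scene 0.03 0.06 48 mean [ 0.5571 -0.0326  0.0447] mid [ 0.5535 -0.0365  0.0451] [0.027 0.031 0.029]
scene 0.06 0.085 44 mean [ 0.5577 -0.0326  0.0727] mid [ 0.5543 -0.035   0.0725] [0.033 0.023 0.024]
scene 0.085 0.108 37 mean [ 0.5579 -0.0333  0.0976] mid [ 0.5566 -0.0376  0.0965] [0.022 0.03  0.022]
scene 0.108 0.14 44 mean [ 0.5551 -0.0358  0.121 ] mid [ 0.5523 -0.0371  0.1198] [0.026 0.024 0.023]
maxz 0.12995351208320277
scene pointer 10 [0.5732 0.0755 0.1979] [0.5743 0.0752 0.1977]
top 0.03 0.06 16 mean [ 0.5424 -0.0239  0.0413] mid [ 0.5392 -0.011   0.0425] [0.048 0.076 0.026]
top 0.06 0.085 15 mean [ 0.5469 -0.0326  0.0743] mid [ 0.5488 -0.0355  0.0739] [0.023 0.022 0.023]
top 0.085 0.108 12 mean [ 0.5456 -0.0345  0.0998] mid [ 0.5495 -0.0372  0.0983] [0.022 0.019 0.019]
top 0.108 0.14 61 mean [ 0.5521 -0.0398  0.1243] mid [ 0.553  -0.0403  0.1211] [0.026 0.025 0.026]
maxz 0.1329854440660346
top pointer 6 [0.5713 0.0785 0.1979] [0.5715 0.0785 0.1987]
```

```bash
python3 -m handwheel '[{"xyz":[-0.13,0.48,-0.3],"rot":[0.32,0.55,0.18],"hand":-1},{"xyz":[-0.12,0.48,-0.4],"rot":[0.32,0.55,0],"hand":-1},{"xyz":[0,0,-0.5],"rot":[0,0,0],"hand":-1},{"xyz":[0,0,0],"rot":[0,0,0],"hand":-1}]' >/dev/null; python3 o.py; python3 - <<'E'
from h import *
s=snapshot("top");W=cloud(s);f=s["frame"].astype(int);x,y,z=W[...,0],W[...,1],W[...,2]
# lens: glass/ring from top picture
m=(x>.49)&(x<.58)&(y>.26)&(y<.35)&(z<.04)&~((f[...,1]>f[...,2]+12)&(f[...,1]>f[...,0]+5))
cv2.imwrite('pics/g4.png',cv2.resize(np.hstack([s['frame'][180:290,240:320],cv2.cvtColor((m*255).astype(np.uint8),cv2.COLOR_GRAY2BGR)[180:290,240:320]]),(800,550),interpolation=cv2.INTER_CUBIC))
c=np.argwhere(m);P=W[m];print(len(P),P.mean(0).round(4),((np.percentile(P,2,axis=0)+np.percentile(P,98,axis=0))/2).round(4),np.ptp(P,axis=0).round(3))
E
```

```text
20.25 [ 0.31  0.8  -1.23  1.97  0.88  1.06  0.37] tcp [0.4407 0.2915 0.0568] grasp [0.4408 0.2915 0.0758]
tool y [-0.13   0.992 -0.001] z [-0.003 -0.001 -1.   ] F [ 0.4 -0.5  0.3] w 85.1 0.0
17 [0.5465 0.3109 0.0146] [0.5416 0.305  0.0138] [0.042 0.056 0.02 ]
```

View pics/g4.png

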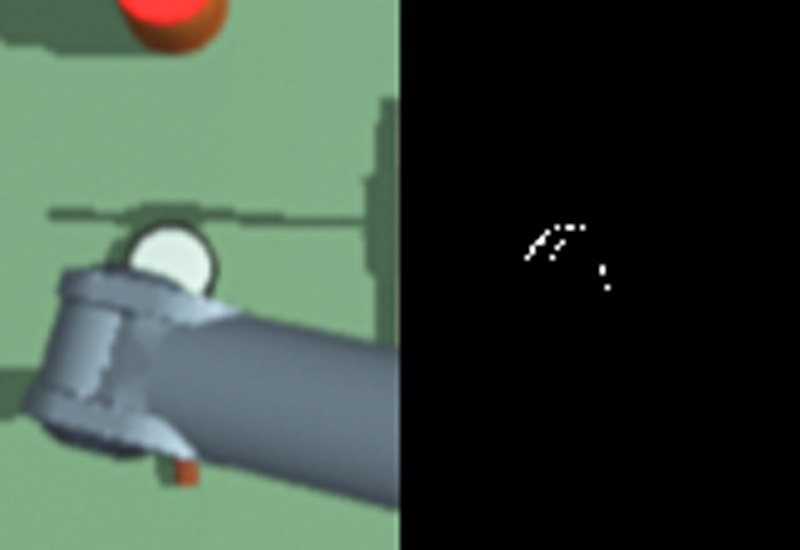

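The loupe lies undisturbed, ring at (170,260) in the crop and handle end at (185,470), with the hand over the handle. I'll go down and grip.

```bash
python3 -m handwheel '[{"xyz":[0.02,0,-0.45],"rot":[0,0,0],"hand":-1},{"xyz":[0,0,-0.35],"rot":[0,0,0],"hand":-1},{"xyz":[0,0,0],"rot":[0,0,0],"hand":-0.3}]' 40 >/dev/null; python3 o.py; python3 -m handwheel '[{"xyz":[0,0,-0.02],"rot":[0,0,0],"hand":0.5},{"xyz":[0,0,0],"rot":[0,0,0],"hand":1},{"xyz":[0,0,0],"rot":[0,0,0],"hand":1},{"xyz":[0,0,0],"rot":[0,0,0],"hand":1},{"xyz":[0,0,0],"rot":[0,0,0],"hand":1}]' >/dev/null; python3 o.py
```

```text
20.68 [ 0.26  0.85 -1.15  1.98  0.96  1.    0.32] tcp [0.4428 0.2918 0.01  ] grasp [0.4428 0.2918 0.029 ]
tool y [-0.13   0.992  0.   ] z [-0.001  0.    -1.   ] F [-0.  -0.1  0. ] w 69.3 0.0
21.3 [ 0.26  0.85 -1.15  1.98  0.96  0.99  0.32] tcp [0.444  0.2934 0.0106] grasp [0.4439 0.2933 0.0296]
tool y [-0.131  0.991  0.002] z [ 0.002  0.003 -1.   ] F [-0.2 -0.7  4.9] w 14.6 41.0
```

```bash
python3 -m handwheel '[{"xyz":[0,0,0],"rot":[0,0,0],"hand":1},{"xyz":[0,0,0.3],"rot":[0,0,0],"hand":1},{"xyz":[0,0,0.6],"rot":[0,0,0],"hand":1},{"xyz":[0,0,1],"rot":[0,0,0],"hand":1},{"xyz":[0,0,1],"rot":[0,0,0],"hand":1},{"xyz":[0,0,1],"rot":[0,0,0],"hand":1},{"xyz":[0,0,1],"rot":[0,0,0],"hand":1},{"xyz":[0,0,0.5],"rot":[0,0,0],"hand":1},{"xyz":[0,0,0],"rot":[0,0,0],"hand":1}]' 80 >/dev/null; python3 o.py; python3 p.py 4; cat > l.py <<'E'
from h import *
import sys
n=sys.argv[1];o=readout.get_obs();t=o["ee_pos"]
for c in ["scene","top"]:
    W=np.load(f"{c}{n}.npy")
    d=W-t
    m=(d[...,0]>.03)&(d[...,0]<.16)&(abs(d[...,1])<.1)&(abs(d[...,2])<.05)
    P=d[m];h=P[P[:,0]>.052]
    A=np.c_[h[:,:2],np.ones(len(h))];k=np.ones(len(h),bool)
    for _ in range(5):
        q=np.linalg.lstsq(A[k],h[k,2],rcond=None)[0];r=h[:,2]-A@q;k=abs(r)<max(.003,2*r[k].std())
    (cx,cy),rad=cv2.minEnclosingCircle(h[k][:,:2].astype(np.float32))
    print(c,len(h),k.sum(),"plane slopes deg",np.degrees(np.arctan(q[:2])).round(2),"centre rel tcp",round(cx,4),round(cy,4),"rad",round(rad,4),"z there",round(q@[cx,cy,1],4),"med",np.median(h[k],0).round(4),"mid",((np.percentile(h[k],2,axis=0)+np.percentile(h[k],98,axis=0))/2).round(4))
E
python3 l.py 4; python3 -c "
from h import *
a=cv2.imread('pics/scene4.png');b=cv2.imread('pics/top4.png')
cv2.imwrite('pics/g5.png',np.vstack([cv2.resize(a[100:250,230:470],(480,300),interpolation=cv2.INTER_CUBIC),cv2.resize(b[150:290,220:444],(480,300),interpolation=cv2.INTER_CUBIC)]))"
```

```text
22.43 [ 0.53  0.4  -1.46  1.71  0.41  1.4   0.71] tcp [0.4437 0.2944 0.3368] grasp [0.4436 0.2943 0.3558]
tool y [-0.131  0.991  0.003] z [ 0.006  0.003 -1.   ] F [-1.1 -0.  -2.4] w 12.6 78.5
scene 225 191 plane slopes deg [-0.98 -0.72] centre rel tcp 0.0885 0.0158 rad 0.034 z there 0.0043 med [0.0889 0.017  0.0038] mid [0.0878 0.0157 0.0042]
top 256 228 plane slopes deg [ 1.51 -0.44] centre rel tcp 0.0885 0.0116 rad 0.0319 z there 0.0016 med [0.0999 0.0052 0.002 ] mid [0.0946 0.0094 0.0019]
```

View pics/g5.png

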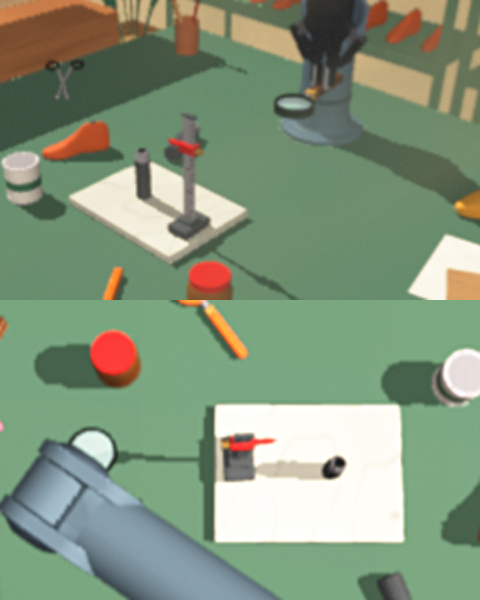

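The loupe is held level at (293,103), and the punch stands by itself at (142,170), clear of the gauge. I'll carry it high over the gauge.

```bash
python3 -m handwheel '[{"xyz":[0.04,-0.4,0],"rot":[0,0,0],"hand":1},{"xyz":[0.04,-0.7,0],"rot":[0,0,0],"hand":1},{"xyz":[0.04,-0.7,0],"rot":[0,0,0],"hand":1},{"xyz":[0.04,-0.7,0],"rot":[0,0,0],"hand":1},{"xyz":[0.04,-0.7,0],"rot":[0,0,0],"hand":1},{"xyz":[0.04,-0.7,0],"rot":[0,0,0],"hand":1},{"xyz":[0.04,-0.7,0],"rot":[0,0,0],"hand":1},{"xyz":[0.04,-0.7,0],"rot":[0,0,0],"hand":1},{"xyz":[0,-0.4,0],"rot":[0,0,0],"hand":1},{"xyz":[0,0,0],"rot":[0,0,0],"hand":1},{"xyz":[0,0,0],"rot":[0,0,0],"hand":1}]' >/dev/null; python3 o.py; python3 p.py 5; python3 l.py 5; python3 m.py 5; python3 - <<'E'
# punch edge xy from pre-grasp top picture (shot 3): dark/bright blob intersected with plane z=.128
from h import *
s=snapshot("top");K=np.array(s["intrinsics"],float);D=np.array(s["dist_coeffs"],float);R=cv2.Rodrigues(np.array(s["rvec"],float))[0];t=np.array(s["tvec"],float).ravel()
for c in ("top3","top4"):
    f=cv2.imread(f"pics/{c}.png");W=np.load(c+".npy");m=(W[...,2]>.112)&(W[...,2]<.145)&(abs(W[...,0]-.55)<.05)&(abs(W[...,1]+.04)<.04)
    uv=np.argwhere(m)[:,::-1].astype(float)
    n=cv2.undistortPoints(uv.reshape(-1,1,2),K,D).reshape(-1,2);r=np.c_[n,np.ones(len(n))]@R;C=-R.T@t
    X=C+r*((.128-C[2])/r[:,2])[:,None];print(c,len(X),"mean",X.mean(0).round(4),"circ",np.round(cv2.minEnclosingCircle(X[:,:2].astype(np.float32)),4) if 0 else cv2.minEnclosingCircle(X[:,:2].astype(np.float32)))
E
```

```text
23.9 [ 1.33 -0.02 -1.27  1.85 -0.03  1.3   1.78] tcp [ 0.4625 -0.0467  0.3333] grasp [ 0.4625 -0.0468  0.3523]
tool y [-0.134  0.991  0.004] z [-0.     0.004 -1.   ] F [ 0.7  0.7 -0.7] w 12.8 78.6
scene 158 127 plane slopes deg [-1.5  -2.08] centre rel tcp 0.0853 0.0152 rad 0.0358 z there -0.0002 med [ 0.0876  0.0137 -0.0002] mid [ 0.0869  0.0139 -0.0004]
top 420 350 plane slopes deg [1.47 1.14] centre rel tcp 0.0865 0.0113 rad 0.0338 z there -0.0008 med [ 0.0899  0.0114 -0.0008] mid [ 0.0879  0.0132 -0.0006]
scene 0.03 0.06 51 mean [ 0.5569 -0.0328  0.0449] mid [ 0.553  -0.0362  0.0449] [0.031 0.029 0.029]
scene 0.06 0.085 44 mean [ 0.5567 -0.0327  0.0729] mid [ 0.5539 -0.0358  0.0728] [0.03  0.023 0.024]
scene 0.085 0.108 35 mean [ 0.5586 -0.0336  0.097 ] mid [ 0.5553 -0.0372  0.0964] [0.023 0.03  0.022]
scene 0.108 0.14 46 mean [ 0.5545 -0.0361  0.1199] mid [ 0.5526 -0.0362  0.1197] [0.027 0.031 0.022]
maxz 0.6912799066831038
scene pointer 10 [0.5722 0.0746 0.1972] [0.5734 0.0747 0.1977]
top 0.03 0.06 14 mean [ 0.551  -0.0315  0.0406] mid [ 0.5675 -0.0293  0.0428] [0.079 0.046 0.026]
top 0.06 0.085 17 mean [ 0.5466 -0.0324  0.074 ] mid [ 0.5487 -0.0357  0.0728] [0.023 0.022 0.023]
top 0.085 0.108 13 mean [ 0.5467 -0.0355  0.1006] mid [ 0.552  -0.0372  0.097 ] [0.027 0.02  0.022]
top 0.108 0.14 36 mean [ 0.5489 -0.0373  0.1225] mid [ 0.5512 -0.0395  0.1212] [0.022 0.025 0.024]
maxz 0.6953625217241038
top pointer 10 [0.5709 0.0785 0.1985] [0.5699 0.0769 0.1987]
top3 56 mean [ 0.5516 -0.04    0.128 ] circ ((0.5507988929748535, -0.04090849310159683), 0.014342417940497398)
top4 58 mean [ 0.5524 -0.0399  0.128 ] circ ((0.5520346760749817, -0.03986796364188194), 0.014294966123998165)
```

```bash
python3 -m handwheel '[{"xyz":[0.03,-0.1,0],"rot":[0,0,0],"hand":1},{"xyz":[0,0,-0.5],"rot":[0,0,0],"hand":1},{"xyz":[0,0,-0.5],"rot":[0,0,0],"hand":1},{"xyz":[0,0,-0.5],"rot":[0,0,0],"hand":1},{"xyz":[0,0,-0.4],"rot":[0,0,0],"hand":1},{"xyz":[0,0,-0.3],"rot":[0,0,0],"hand":1},{"xyz":[0,0,0],"rot":[0,0,0],"hand":1},{"xyz":[0,0,0],"rot":[0,0,0],"hand":1}]' >/dev/null; python3 o.py; python3 p.py 6; python3 l.py 6; python3 m.py 6 | grep pointer; python3 -c "
from h import *
s=cv2.imread('pics/scene6.png');t=cv2.imread('pics/top6.png')
cv2.imwrite('pics/g6.png',np.hstack([cv2.resize(s[140:230,260:350],(400,400),interpolation=cv2.INTER_CUBIC),cv2.resize(t[190:270,315:395],(400,400),interpolation=cv2.INTER_CUBIC)]))"
```

```text
25.05 [ 1.16  0.25 -1.22  2.01  0.26  1.06  1.52] tcp [ 0.4652 -0.0551  0.2025] grasp [ 0.4652 -0.0551  0.2215]
tool y [-0.131  0.991  0.002] z [ 0.002  0.002 -1.   ] F [-0.8 -0.2 -0.6] w 12.8 78.6
scene 146 124 plane slopes deg [-0.73 -0.98] centre rel tcp 0.0859 0.0127 rad 0.033 z there -0.0001 med [ 0.0866  0.0135 -0.0003] mid [ 0.0865  0.0139 -0.0001]
top 335 304 plane slopes deg [0.79 0.72] centre rel tcp 0.0869 0.0118 rad 0.0333 z there 0.0001 med [0.0904 0.0121 0.0002] mid [0.0869 0.0122 0.0001]
scene pointer 10 [0.5732 0.0756 0.198 ] [0.5739 0.0733 0.1978]
top pointer 6 [0.571  0.0786 0.1998] [0.5709 0.0786 0.1994]
```

View pics/g6.png

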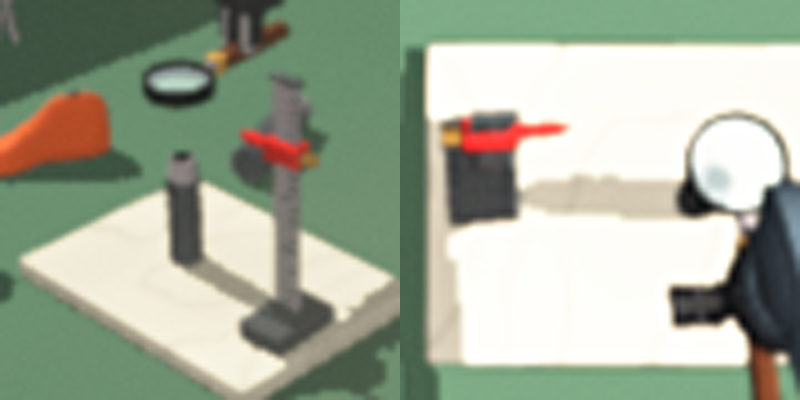

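The loupe hangs level above the punch, ring at (180,82) and edge at (183,155) in the left crop, well clear of the pointer. A final trim of about 2 mm in y and z remains.

```bash
python3 -m handwheel '[{"xyz":[-0.01,0.035,-0.04],"rot":[0,0,0],"hand":1},{"xyz":[0,0,0],"rot":[0,0,0],"hand":1},{"xyz":[0,0,0],"rot":[0,0,0],"hand":1},{"xyz":[0,0,0],"rot":[0,0,0],"hand":1}]' >/dev/null; python3 o.py; python3 p.py 7; python3 l.py 7; python3 m.py 7 | grep -v top
```

```text
25.65 [ 1.15  0.25 -1.22  2.01  0.27  1.06  1.51] tcp [ 0.4639 -0.0531  0.1994] grasp [ 0.4638 -0.0531  0.2184]
tool y [-0.131  0.991  0.002] z [ 0.001  0.002 -1.   ] F [ 0.6  0.5 -0.2] w 12.8 78.6
scene 149 131 plane slopes deg [-1.53 -1.84] centre rel tcp 0.0859 0.0133 rad 0.0357 z there -0.0002 med [ 0.0855  0.014  -0.0003] mid [ 0.088   0.0126 -0.0008]
top 333 287 plane slopes deg [0.04 2.92] centre rel tcp 0.0868 0.0113 rad 0.034 z there 0.0002 med [0.0899 0.0127 0.0002] mid [0.0871 0.0125 0.0003]
scene 0.03 0.06 50 mean [ 0.5577 -0.0328  0.0455] mid [ 0.5543 -0.0347  0.0452] [0.029 0.024 0.028]
scene 0.06 0.085 45 mean [ 0.5569 -0.0324  0.0733] mid [ 0.5539 -0.0346  0.073 ] [0.031 0.023 0.023]
scene 0.085 0.108 35 mean [ 0.5581 -0.0333  0.0977] mid [ 0.5563 -0.0375  0.0979] [0.026 0.034 0.02 ]
scene 0.108 0.14 44 mean [ 0.555  -0.0366  0.1205] mid [ 0.5532 -0.0378  0.1193] [0.027 0.025 0.024]
maxz 0.5587933420577554
scene pointer 10 [0.5726 0.075  0.1975] [0.5736 0.0744 0.1975]
maxz 0.5636625531181164
```

```bash
python3 -c "
from h import *
print(workorder.job_done())"
```

```text
the job is handed in; nothing more can be done
None
```

The punch stands upright on the slab, edge up and released. The gripper is holding the loupe level, centred over the edge, with the glass at about 0.198 m, the pointer's height to within my camera measurements (about 2 mm). The job was handed in at about 26 s; no verdict was returned.

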